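# Slacken the large autoclave's knurled cap by two turns

## Task

The pressure vessels have cooled and stand in their bench sockets. Roll a fingertip against the knurled rim of the large vessel's cap and back the cap off by two full turns anticlockwise, counting them by the scribed line, so that it is slack but still well on its thread. Only push on the rim: do not pinch or lift anything, leave the small vessel and the things around alone, and finish clear of everything.

Things in the scene. Friction and masses are not known exactly. Their poses are not given: they have to be found in the camera images.
- large_cap (a joint): Angle (rad) the large cap has been unscrewed: 0 = tight, as at the start; grows anticlockwise seen from above, 6.28 per full turn. Right-hand thread, 3 mm rise per turn, off the thread at 18.8. The thread drags by 0.12 N m (2.5 N along the rim turns it) and the cap stays where it is left. A finger that circles it without itself turning rolls on it: the cap turns further than the finger's circle.
- large_cap_centre (a point): Centre of the large vessel's screw cap: an upright stainless disc, 96 mm in diameter, 44 mm tall, flat top, straight-knurled side, free all round. The point is on its axis, 22 mm below the top and above the underside, 122 mm above the bench while tight. The knurl grips (friction about 1.2): 5 to 8 N of inward push carries the rim with a fingertip. Its x axis points away from the scribed line.
- large_cap_mark (a point): Middle of the scribed dark line down the knurled side of the large cap (48 mm from its axis, half-way up), which runs on across the top towards the centre. It turns with the cap; when tight it stands over a matching short line on the barrel below, and meets it again at each full turn.
- large: Large autoclave, stainless, about 4 kg: hexagonal foot 76 mm across flats, barrel 78 mm in diameter, cap on top, 134 mm tall in all. Stands loose (1 mm play) in a fixed hexagonal bench socket (plate 146 mm square, rim 44 mm above the bench) that keeps it from turning. Origin: centre of its underside, 10 mm above the bench; z up its axis; -x side carries the barrel's short line.
- small_cap (a joint): Unscrewing angle in rad of the small vessel's cap: 0 = tight, as it must stay.
- small: Small autoclave of the same kind, not part of the job: cap 62 mm in diameter, 90 mm tall in all, in its own smaller socket 120 mm square. Origin: centre of its underside, 10 mm above the bench. It may stand left or right of the large one, at least 200 mm from it.
- beaker: Glass beaker, 60 mm in diameter, 80 mm tall, on the bench beyond the vessels; origin: centre of its underside. To be left alone.
- crucible: White porcelain crucible, 42 mm in diameter at the rim, 34 mm tall, on the bench on the robot's side; origin: centre of its underside. To be left alone.
- spanner: Steel spanner, 170 mm long, lying on the bench on the robot's left; origin at the underside of its middle, x along it. To be left alone.
There are look-alikes about, which are no part of the job. Leave any pink or yellow look-alike of the large alone. Leave any orange or pink look-alike of the small alone.

How it is judged:
On the way:
1. the large cap has come round one full turn with the finger pushing on it (value of joint large_cap above 6.28 rad and contact force between the fingers and large above 0.5 N), for 0.05 s.
At the end, for the whole second after the job is handed in: The large cap stands still at two full turns (1.78 to 2.22) open, its vessel upright and down in its socket; small cap still tight (within 0.35 rad), small vessel within 12 mm, beaker, crucible and spanner within 30 mm of where they stood (value of joint large_cap between 11.2 and 13.95 rad and velocity of joint large_cap between -0.1 and 0.1 rad/s and height (world z) of large below 0.016 m and angle between large's own z axis and vertical below 0.1 rad and value of joint small_cap below 0.35 rad and distance of small from where it was at the start of the episode below 0.012 m and distance of each of beaker, crucible, spanner from where it was at the start of the episode below 0.03 m); the robot touches nothing.
It fails at once if the large cap run to the end of its thread (more than 2.6 turns) (value of joint large_cap above 16.3 rad).
It fails at once if the large vessel lifted (12 mm) or tipped out of its socket (height (world z) of large above 0.022 m or angle between large's own z axis and vertical above 0.2 rad).
It fails at once if the small vessel's cap turned, or the small vessel lifted or shifted (value of joint small_cap above 0.35 rad or distance of small from where it was at the start of the episode above 0.012 m).
It fails at once if beaker, crucible or spanner pushed away or lifted (30 mm) (distance of any of beaker, crucible, spanner from where it was at the start of the episode above 0.03 m).
It also fails if it takes over 67 s, if anything falls off the work surface, if the arm or the gripper's body presses on something with over 40 N, if the wrist force passes 120 N, or if a joint passes its speed limit or range.

## Robot

A 6-joint arm with a two-finger parallel gripper is mounted at the origin on the work surface. World frame = base frame: x ahead of the robot, y to its left, z up, the work surface at z = 0. Lengths are in m, angles in rad, forces in N, time in s.
With the tool pointing down it reaches from about 0.375 to 0.825 m from the base axis. Payload 5.5 kg.
Tool frame: the origin (TCP) lies on the mounting face of the last link; the fingertips stand 173 mm ahead of it and the grasp point (between the pads) lies 155 mm ahead of it (robot.pinch_z is the distance from the TCP to the grasp point, in m); z points along the fingers, y is the direction in which the jaws open and shut (so a half turn about z gives the same grasp; the last joint's range is limited). The gripper opens to 85 mm and grips with 20 to 120 N. Pads are 22 mm wide; open, the fingers measure 114 mm over their backs; the gripper's body (76 mm by 85 mm) begins 54 mm behind the grasp point. The pads swing forward as they close: fully open they stand 13 mm farther back than shut.
Start: joints at [0, 0.314, -0.047, 1.21, 0, 1.571], TCP at [0.6, 0, 0.405] pointing down, gripper open.
Joint ranges: [-2.67, 2.67], [-0.69, 1.73], [-1.03, 1.25], [-2.08, 2.16], [-1.42, 1.45], [-3.14, 3.14]. Speed limits (rad/s): [2.39, 2.39, 3.01, 3.14, 3.14, 3.14].

## Interface

Orientations are given as a unit quaternion [x, y, z, w].
In Python, from cell import robot gives the robot as it stands. The module is installed in compiled form; this text tells all that it offers. Calls block until the motion is done:
- robot.reach(position, orientation): joint-space move of the TCP to a pose.
- robot.move_l(position, rot=None, vel=0.15, force_limit=None): straight line of the TCP; rot=None keeps the orientation; vel is the mean speed in m/s. With force_limit (N) it stops when the force on the tool has changed by that much, and returns True; else False.
- robot.move_j(angles): joint-space move.
- robot.command_gripper(opening, effort=None): finger opening in m; effort is the grip in N (None keeps the last); returns when the fingers have stopped.
- robot.pause(seconds).
- robot.inverse_kinematics(position, orientation): joint angles nearest the present ones, or None.
- robot.get_obs(): the state.
- robot.capture(name): name is "scene" or "side" or "wrist"; returns a dict with "frame" (480x640x3 uint8, red, green, blue), "fx", "fy", "cx", "cy" (pixels), "dist_coeffs" ([k1, k2, p1, p2, k3] as OpenCV has them; the pictures are not rectified), "view" (4x4, takes a point from world to camera coordinates); the wrist camera has in their place "mount" (4x4, takes a point from camera to tool coordinates, whose origin is the TCP and whose axes are the flange's). Camera axes: x right, y up, looking along -z (the intrinsics and any distortion apply to the point x, -y, -z); pixel columns grow to the right and rows downward; lengths in m; the calibration is good to about 2 mm. A picture is of the moment at which its call begins: read the wrist's pose just before it. There is no depth.
A pose or a line that the arm cannot do raises robot.MotionError and nothing moves.
- robot.finish_job(): hands the job in, once; it reports no verdict.
The state is a dict: "time": time; "joint_positions": joint angles; "joint_vel": joint speeds; "effort": joint torques, N m; "eef_pos": TCP position; "eef_rot": TCP orientation; "wrist_force": force on the tool from outside, world axes, zero at the start; "moment": the same for the moment, N m; "width": finger opening in m.
Only numpy, scipy, OpenCV 4.12 (cv2) and the standard library are available. Lean on these libraries where they do the work, as an engineer would, in place of code of your own. Each camera call takes 0.05 s, during which the arm holds its last target. There are 200 camera calls.

## Working session

There is one attempt and no reset: what is moved stays moved. The work goes in short steps, each a Python script; the robot and the scene stay as the last script left them, time stands still between calls to the robot, and variables do not carry over. Pictures are saved under pics/ and viewed, about 8 in all and at most 12, crops included, and the job is handed in when it is done.

```bash
mkdir -p pics
python3 - <<'E'
from cell import robot
import cv2,numpy as np
for n in("scene","side"):
    c=robot.capture(n); cv2.imwrite(f"pics/{n}0.png",c["frame"][:,:,::-1])
    print(n,c["fx"],c["fy"],c["cx"],c["cy"],c["dist_coeffs"],np.round(c["view"],4).tolist())
o=robot.get_obs();print(o["time"],o["eef_pos"],o["eef_rot"],o["width"])
E
```

```text
scene 585.2704613284296 585.2704613284296 310.85093900180385 240.88159467590413 [-0.00885791  0.          0.          0.          0.        ] [[-0.7304, 0.683, -0.0056, 0.4032], [-0.4055, -0.4269, 0.8083, 0.1327], [0.5497, 0.5926, 0.5888, -1.6604], [0.0, 0.0, 0.0, 1.0]]
side 508.5332298833666 508.5332298833666 322.73693431885164 238.8374147140938 [0.00104608 0.         0.         0.         0.        ] [[0.8572, -0.515, -0.0065, -0.4935], [0.2628, 0.4266, 0.8654, -0.2272], [-0.4429, -0.7435, 0.501, -0.8742], [0.0, 0.0, 0.0, 1.0]]
0.1 [ 5.99753343e-01 -8.05394541e-06  4.03923490e-01] [ 7.07112026e-01  7.07101118e-01 -5.44629047e-04 -5.43496641e-04] 0.08565642890313652
```

View pics/scene0.png

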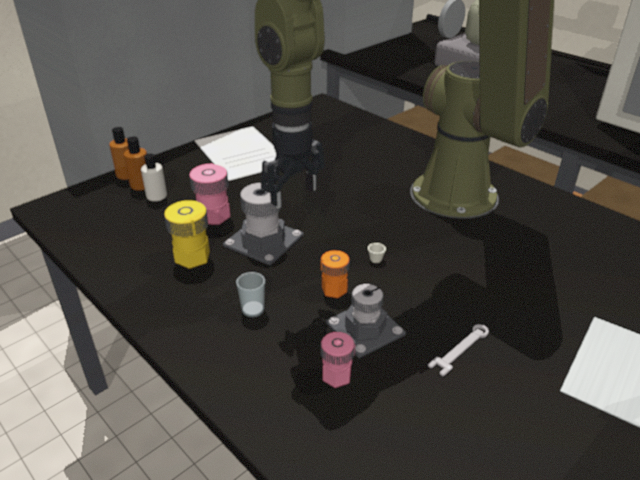

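View pics/side0.png

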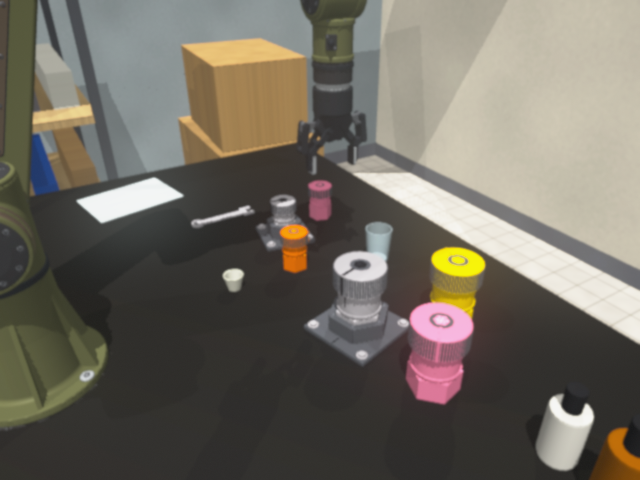

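The side view shows the steel large vessel with its cap top at about (360,265), pink at (441,320) and yellow at (458,262). The small vessel is at (283,202), with the crucible at (233,280). In the scene view the gripper partly hides the large vessel at (262,195); pink is at (209,173) and yellow at (186,211).

```bash
cat > h.py <<'E'
from cell import robot
import cv2,numpy as np
from scipy.spatial.transform import Rotation as R
def view(c,obs=None):
    if "view" in c: return np.array(c["view"])
    T=np.eye(4);T[:3,:3]=R.from_quat(obs["eef_rot"]).as_matrix();T[:3,3]=obs["eef_pos"]
    return np.linalg.inv(T@np.array(c["mount"]))
def K(c): return np.array([[c["fx"],0,c["cx"]],[0,c["fy"],c["cy"]],[0,0,1]])
def ray(c,V,px):
    u=cv2.undistortPoints(np.array([[px]],float),K(c),np.array(c["dist_coeffs"]))[0,0]
    return -V[:3,:3].T@V[:3,3], V[:3,:3].T@np.array([u[0],-u[1],-1])
def onz(c,V,px,z):
    o,d=ray(c,V,px);return o+d*(z-o[2])/d[2]
def tri(*rs):
    A=sum(np.eye(3)-np.outer(d,d)/(d@d) for o,d in rs);b=sum((np.eye(3)-np.outer(d,d)/(d@d))@o for o,d in rs)
    return np.linalg.solve(A,b)
def proj(c,V,P):
    q=V[:3,:3]@np.array(P)+V[:3,3]
    return cv2.projectPoints(np.array([[q[0],-q[1],-q[2]]]),np.zeros(3),np.zeros(3),K(c),np.array(c["dist_coeffs"]))[0].ravel()
def down(a): # tool z down, tool y (jaw axis) at world angle a
    y=np.array([np.cos(a),np.sin(a),0]);z=np.array([0,0,-1.])
    return R.from_matrix(np.c_[np.cross(y,z),y,z]).as_quat()
E
python3 - <<'E'
from h import *
S=robot.capture("scene");D=robot.capture("side");vs,vd=view(S),view(D)
print("large",onz(D,vd,(360,265),.144),onz(S,vs,(261,193),.144))
for n,a,b in(("pink",(209,173),(441,320)),("yel",(186,211),(458,262)),("orange",(335,259),(294,232)),("small",(367,294),(283,202)),("bottle",(151,160),(574,397)),("beakertop",(251,281),(378,229)),("cruc",(376,248),(233,275))):
    print(n,tri(ray(S,vs,a),ray(D,vd,b)))
L=onz(D,vd,(360,265),.144)
# wrist look from above
for dz in (.42,.38,.36):
  for a in (0,np.pi/2,-np.pi/2):
    for off in((0,0),(-.08,0)):
      p=[L[0]+off[0],L[1]+off[1],dz]
      print(dz,a,off,robot.inverse_kinematics(p,down(a)))
c=robot.capture("wrist");print(np.round(c["mount"],3),c["fx"])
E
```

```text
large [ 0.53487831 -0.19676862  0.144     ] [ 0.53448369 -0.1916196   0.144     ]
pink [ 0.55987519 -0.37472787  0.13381573]
yel [ 0.70021687 -0.26632351  0.13242851]
orange [0.53724287 0.05992339 0.08752416]
small [0.57851638 0.19194412 0.09522212]
bottle [ 0.61590196 -0.56938503  0.11686053]
beakertop [ 0.710561   -0.01527982  0.07969322]
cruc [0.38558643 0.04931848 0.03390625]
0.42 0 (0, 0) [-0.35250994  0.25114148 -0.09526341  1.22439144  0.          1.21828638]
0.42 0 (-0.08, 0) [-0.40826853  0.11110749 -0.26523237  1.19445646  0.          1.1625278 ]
0.42 1.5707963267948966 (0, 0) [-0.35250994  0.25114148 -0.09526341  1.22439144  0.         -0.35250994]
0.42 1.5707963267948966 (-0.08, 0) [-0.40826853  0.11110749 -0.26523237  1.19445646  0.         -0.40826853]
0.42 -1.5707963267948966 (0, 0) [-0.35250994  0.25114148 -0.09526341  1.22439144  0.          2.78908271]
0.42 -1.5707963267948966 (-0.08, 0) [-0.40826853  0.11110749 -0.26523237  1.19445646  0.          2.73332412]
0.38 0 (0, 0) [-0.35250994  0.26781209 -0.16514119  1.13784305  0.          1.21828638]
0.38 0 (-0.08, 0) [
[... 556 characters left out ...]
.09477353  0.          1.21828638]
0.36 0 (-0.08, 0) [-0.40826853  0.14244996 -0.36851453  1.05983184  0.          1.1625278 ]
0.36 1.5707963267948966 (0, 0) [-0.35250994  0.27854807 -0.19747473  1.09477353  0.         -0.35250994]
0.36 1.5707963267948966 (-0.08, 0) [-0.40826853  0.14244996 -0.36851453  1.05983184  0.         -0.40826853]
0.36 -1.5707963267948966 (0, 0) [-0.35250994  0.27854807 -0.19747473  1.09477353  0.          2.78908271]
0.36 -1.5707963267948966 (-0.08, 0) [-0.40826853  0.14244996 -0.36851453  1.05983184  0.          2.73332412]
[[ 0.     0.951  0.308  0.079]
 [ 1.    -0.    -0.     0.001]
 [-0.     0.308 -0.951  0.031]
 [ 0.     0.     0.     1.   ]] 430.63598791578875
```

Run:
```python
from h import *
robot.reach([.605,-.194,.41],down(np.pi/2)); robot.command_gripper(0.0,60)
o=robot.get_obs();c=robot.capture("wrist");V=view(c,o)
im=c["frame"][:,:,::-1].copy();cv2.imwrite("pics/w1.png",im)
np.save("V1.npy",V)
print(o["time"],o["eef_pos"],o["width"],o["wrist_force"],proj(c,V,(.535,-.196,.144)))
for p in ((.535,-.196,.144),): print([np.round(proj(c,V,np.add(p,(.048*np.cos(t),.048*np.sin(t),0)))) for t in np.arange(4)*np.pi/2])
D=robot.capture("scene");cv2.imwrite("pics/s1.png",cv2.resize(D["frame"][60:260,180:340,::-1],None,fx=3,fy=3,interpolation=3))
```

```text
2.6667 [ 0.60499578 -0.1940109   0.41000249] -1.7231426990951577e-05 [0.15976855 0.65552081 0.72316446] [304.59829827 126.59075332]
[array([305., 215.]), array([395., 127.]), array([304.,  30.]), array([214., 127.])]
```

View pics/w1.png

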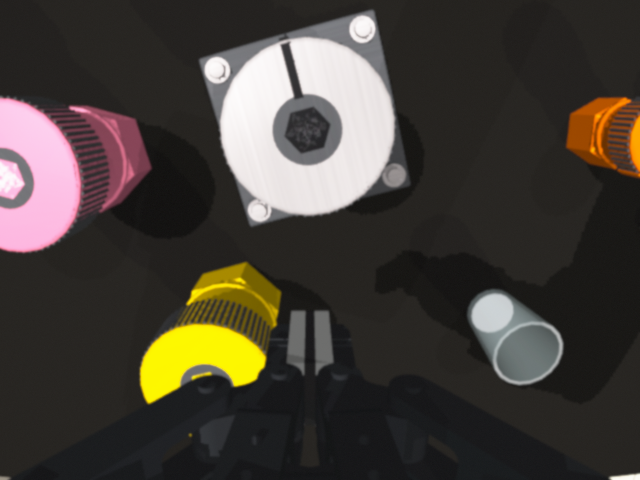

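View pics/s1.png

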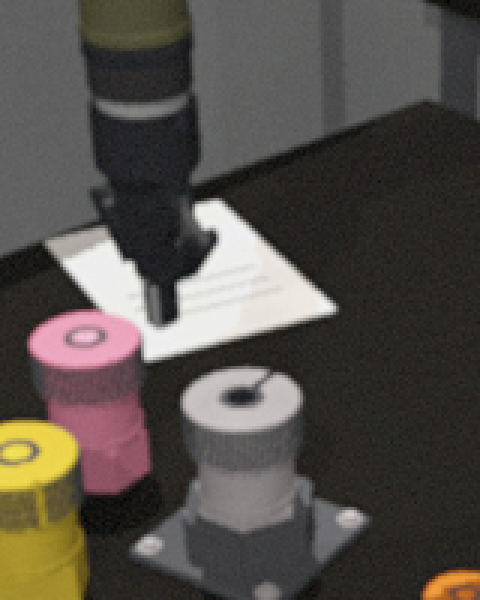

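The wrist view shows the steel cap disc spanning columns 220–397 and rows 37–215, so its centre is about (308.5,126). The mark runs towards (286,40). That moves the centre estimate about 2 mm, to (.537,-.194). The closed fingertips are a narrow pair at columns 290–332. The scene crop shows the path around the cap is free.

Next I touch the rim and do a short trial stroke.

```bash
cat >> h.py <<'E'
C=np.array([.537,-.194]); Z=.285
def u(p): return np.array([np.cos(p),np.sin(p)])
def pos(p,r,z=Z): return [*(C+r*u(p)),z]
def q(p): return down(p-np.pi/2)
def approach(p):
    robot.reach(pos(p,.080,.33),q(p)); robot.move_l(pos(p,.080),vel=.1); robot.pause(.15)
    b=np.array(robot.get_obs()["wrist_force"])
    hit=robot.move_l(pos(p,.050),vel=.03,force_limit=5)
    o=robot.get_obs(); r=(np.array(o["eef_pos"])[:2]-C)@u(p)
    print("touch",hit,round(r,4),b.round(2),(np.array(o["wrist_force"])-b).round(2),round(o["time"],2))
    return b,r
def stroke(p,p1,b,r,step=.175,vel=.06,F0=7,k=.00012,verbose=1):
    i=0
    while p<p1-1e-6:
        p=min(p+step,p1); robot.move_l(pos(p,r),q(p),vel=vel)
        o=robot.get_obs(); f=(np.array(o["wrist_force"])-b)[:2]; fr=f@u(p); ft=f@u(p+np.pi/2)
        ra=(np.array(o["eef_pos"])[:2]-C)@u(p)
        if verbose and i%verbose==0: print(f"{p:.2f} r{r:.4f} a{ra:.4f} Fr{fr:.1f} Ft{ft:.1f} t{o['time']:.2f} v{np.abs(o['joint_vel']).max():.2f}")
        r-=float(np.clip(k*(F0-fr),-.0008,.0008)); i+=1
        if fr>30: print("HIGH",fr); break
    return p,r
def leave(p): 
    robot.move_l(pos(p,.085),vel=.15); robot.move_l(pos(p,.085,.34),vel=.2)
E
python3 - <<'E'
from h import *
robot.reach(pos(.3,.09,.40),q(.3))
b,r=approach(.3)
p,r=stroke(.3,1.35,b,r)
np.save("st.npy",[p,r,*b])
o=robot.get_obs();c=robot.capture("side");cv2.imwrite("pics/d2.png",cv2.resize(c["frame"][180:380,260:500,::-1],None,fx=3,fy=3,interpolation=3))
E
```

```text
touch True 0.0571 [-0.71 -0.88 -0.12] [3.07 1.24 2.39] 7.1
0.47 r0.0571 a0.0572 Fr3.2 Ft1.3 t7.42 v0.01
0.65 r0.0566 a0.0570 Fr5.3 Ft0.4 t7.75 v0.01
0.82 r0.0564 a0.0568 Fr6.7 Ft-0.0 t8.07 v0.00
1.00 r0.0564 a0.0568 Fr7.3 Ft-0.3 t8.40 v0.01
1.18 r0.0564 a0.0568 Fr6.1 Ft-0.6 t8.72 v0.01
1.35 r0.0563 a0.0569 Fr7.5 Ft-0.8 t9.05 v0.01
```

View pics/d2.png

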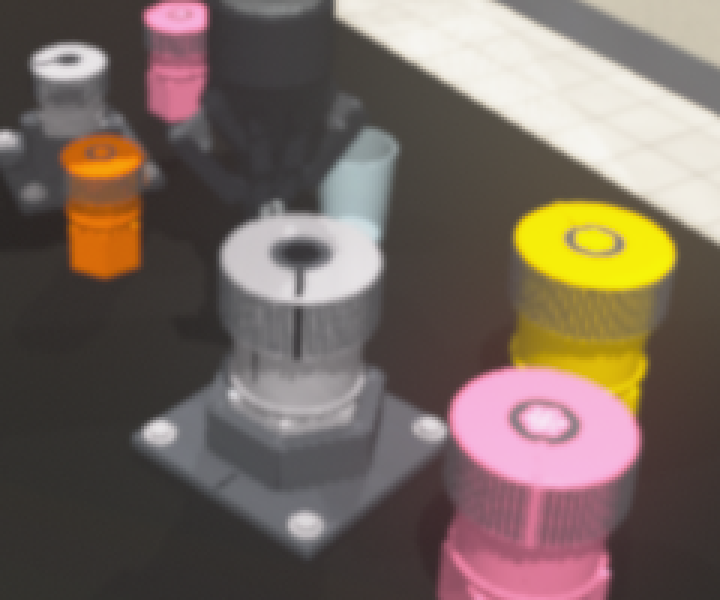

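The crop shows the mark now facing the side camera at (298,300–355), with the barrel line left behind at (255,370). The cap turns with the finger by about 1 rad. I'll continue the stroke, then rewind and do the second one.

Run:
```python
from h import *
s=np.load("st.npy");p,r,b=s[0],s[1],s[2:]
p,r=stroke(p,5.4,b,r,step=.21,verbose=2)
leave(p)
m=.5*(p+.3)
robot.reach(pos(0,0,.36),q(m))
o=robot.get_obs();print(o["time"])
c=robot.capture("side");cv2.imwrite("pics/d3.png",cv2.resize(c["frame"][230:360,300:440,::-1],None,fx=4,fy=4,interpolation=3))
```

```text
1.56 r0.0564 a0.0570 Fr7.5 Ft-1.1 t9.46 v0.01
1.98 r0.0565 a0.0575 Fr6.9 Ft-1.5 t10.18 v0.01
2.40 r0.0565 a0.0580 Fr6.5 Ft-1.5 t10.89 v0.01
2.82 r0.0564 a0.0586 Fr6.0 Ft-2.4 t11.61 v0.01
3.24 r0.0564 a0.0590 Fr8.0 Ft-1.6 t12.32 v0.01
3.66 r0.0566 a0.0592 Fr8.6 Ft-0.5 t13.04 v0.01
4.08 r0.0568 a0.0593 Fr7.0 Ft-1.1 t13.76 v0.01
4.50 r0.0568 a0.0592 Fr6.8 Ft-0.1 t14.47 v0.01
4.92 r0.0568 a0.0590 Fr7.2 Ft0.3 t15.19 v0.01
5.34 r0.0567 a0.0586 Fr4.6 Ft0.4 t15.91 v0.01
19.1583
```

View pics/d3.png

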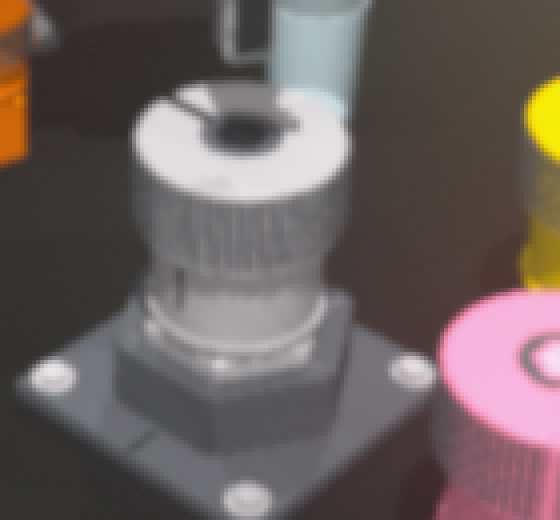

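The mark's outer end on the cap top is at crop (168,98), i.e. full-frame (342,254.5). Converting it and the start mark to angles:

Run:
```python
from h import *
c=robot.capture("side");V=view(c)
P=onz(c,V,(342,254.5),.1462);d=P[:2]-C;print(np.hypot(*d),np.degrees(np.arctan2(d[1],d[0])))
w=robot.capture("wrist");V1=np.load("V1.npy")
P=onz(w,V1,(286,42),.144);d=P[:2]-C;print(np.hypot(*d),np.degrees(np.arctan2(d[1],d[0])))
P=onz(w,V1,(308.5,126),.144);print(P)
P=onz(c,V,(300/3+260,255/3+180),.1445);print(P)
```

```text
0.041911683613041914 106.64923433495288
0.04561639748118515 -165.62127000838387
[ 0.5346948  -0.19393347  0.144     ]
[ 0.53442756 -0.19739486  0.1445    ]
```

The cap has turned about 272° (4.75 rad) for 5.1 rad of finger travel. Next is the second stroke with a refined centre, then another look.

```bash
sed -i 's/^C=.*Z=.285/C=np.array([.536,-.195]); Z=.288/' h.py
python3 - <<'E'
from h import *
p=.3
b,r=approach(p)
p,r=stroke(p,5.4,b,r-.0005,step=.21,F0=8,verbose=4)
leave(p)
robot.reach(pos(0,0,.36),q(2.8))
o=robot.get_obs();print(o["time"])
c=robot.capture("side");cv2.imwrite("pics/d4.png",cv2.resize(c["frame"][230:360,300:440,::-1],None,fx=4,fy=4,interpolation=3))
E
```

```text
touch True 0.0583 [-1.59  0.34 -0.04] [4.48 0.37 2.26] 22.99
0.51 r0.0578 a0.0583 Fr5.7 Ft-1.4 t23.35 v0.01
1.35 r0.0571 a0.0579 Fr6.5 Ft-2.0 t24.78 v0.01
2.19 r0.0564 a0.0579 Fr5.9 Ft-1.7 t26.22 v0.01
3.03 r0.0552 a0.0579 Fr7.4 Ft-0.2 t27.65 v0.01
3.87 r0.0551 a0.0578 Fr8.7 Ft1.1 t29.08 v0.01
4.71 r0.0556 a0.0580 Fr8.3 Ft1.1 t30.52 v0.01
5.40 r0.0560 a0.0581 Fr8.3 Ft-1.6 t31.84 v0.00
34.8667
```

View pics/d4.png

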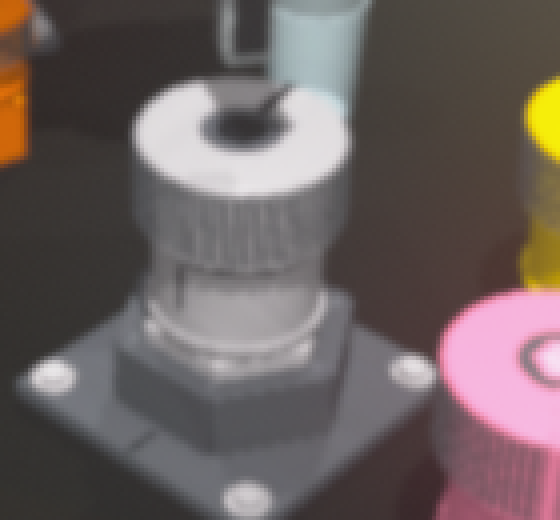

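The mark's outer end is now at crop (290,88), i.e. full-frame (372.5,252). I convert it and make the third stroke for the remainder.

Run:
```python
from h import *
c=robot.capture("side");V=view(c)
P=onz(c,V,(372.5,252),.1487);d=P[:2]-C;ang=np.arctan2(d[1],d[0])
tot=ang+4*np.pi-np.radians(194.4);rem=4*np.pi-tot
print(np.hypot(*d),np.degrees(ang),tot,rem)
assert 1.8<rem<3.6
p=1.2; b,r=approach(p)
p,r=stroke(p,p+rem,b,r-.0005,step=.21,F0=8,verbose=4)
leave(p)
robot.reach(pos(0,.07,.41),q(np.pi))
o=robot.get_obs();print(o["time"],o["eef_pos"])
w=robot.capture("wrist");cv2.imwrite("pics/w5.png",w["frame"][:,:,::-1]);np.save("V5.npy",view(w,o))
```

```text
0.04169395337461575 22.667689211594617 9.569076359043319 2.997294255315854
touch True 0.0581 [-0.4  -0.52 -0.84] [2.07 2.9  3.2 ] 37.94
1.41 r0.0576 a0.0581 Fr5.9 Ft-1.1 t38.30 v0.01
2.25 r0.0572 a0.0582 Fr6.2 Ft-2.1 t39.73 v0.01
3.09 r0.0563 a0.0582 Fr7.5 Ft-1.2 t41.17 v0.01
3.93 r0.0561 a0.0581 Fr7.2 Ft0.5 t42.60 v0.01
45.1 [ 0.60560441 -0.19499321  0.40886629]
```

View pics/w5.png

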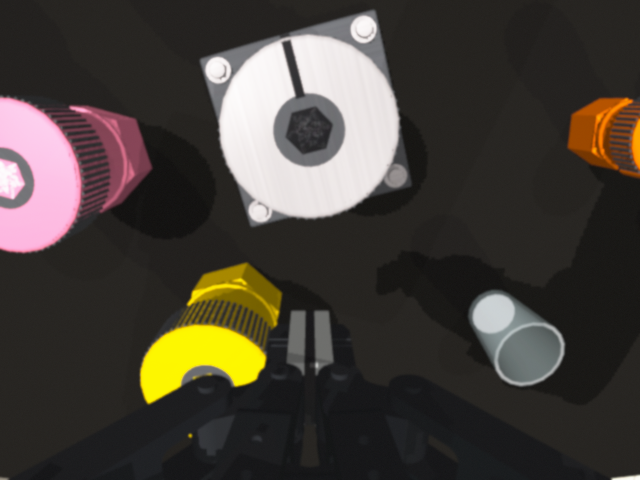

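The mark is at (288,41), back at its starting direction. The disc has grown from 177 to 181 px, which fits a 6 mm rise, so this is two turns and not one. The gripper is clear, so I'm handing in.

```bash
python3 -c "
from cell import robot
robot.pause(.3);robot.finish_job();print(robot.get_obs()['time'])"
```

```text
the job is handed in; nothing more can be done
the job is handed in; nothing more can be done
```

I backed the large cap off by two full turns, as near as the scribed line shows, and handed the job in at about 45 s of the 67 s allowed. `finish_job` gave no verdict, so the result below is from my own checks.

- **Method:** I pushed with the closed fingertips in three strokes around the rim, at about 5–9 N inward. Between strokes I lifted clear and rewound the wrist. Nothing was pinched or lifted.
- **Turn count:** By the scribed line the cap stood at about 4.75 rad after the first stroke and 9.57 rad after the second. The third stroke was set for the remaining 3.0 rad.
- **Final check:** The last wrist picture shows the line back at its start direction, within about 1–2°. The cap's disc is about 2 % larger, which fits the 6 mm rise of two turns.
- **Surroundings:** In the same picture the large vessel's socket, the beaker and the pink, yellow and orange look-alikes stand as in the first wrist picture. The small vessel, crucible and spanner were not in that view. The arm did not work near them, but I did not check them at the end. The gripper finished clear, above everything.
- **Disagreements:** The first stroke turned the cap about 7 % less than the finger's travel, so it probably slipped a little. My estimates of the cap's centre differed by 2–3 mm between cameras, and the force control took that up.

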